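# Shut the spice tins in the night locker and bolt it

## Task

Close up for the night: put every square spice tin that is out on the ledge into the steel locker, then swing its green lid over and press it down until the catch holds it shut, and last slide the barrel bolt fully home through the keeper on the lid. If the bolt is standing out in the lid's way, draw it back first; leave the cup, mortar, pestle, bowls, sauce bottle and jar where they stand.

Things in the scene. Friction and masses are not known exactly. Their poses are not given: they have to be found in the camera images.
- locker: steel night locker, an open-topped box fixed to the ledge: outside 170 mm (its x) by 290 mm (its y), 106 mm tall, walls and floor 5 mm, so inside 160 x 280 mm. Origin at the centre of its underside; x points to the hinge side, away from the robot; y along the hinge, z up. A solid pod 50 x 120 mm, 110 mm tall, on its +y side (centre x -45, y 205 mm) carries the bolt.
- lid (a joint): angle of the green lid (rad): 0 shut, grows as it opens up and away from the robot; starts at 1.7 to 1.85, stop at 2.0. A stiff hinge keeps it where it is left (3 N at the edge moves it). From 0.1 rad a sprung catch at the middle of the front wall resists: 5 to 10 N down at the middle of the free edge takes it past 0.05 rad, then it is held near 0. A bolt out over 14 mm blocks it.
- lid_hinge (a point): middle of the hinge line, which runs along the locker's y (locker frame: x +85, z 106 mm); moves with the locker only
- lid_edge (a point): middle of the lid's free edge, on its outer face (the top face when shut), 178 mm from the hinge line. The lid is a flat plate 178 mm from hinge to free edge, 290 mm wide, 10 mm thick, 0.35 kg; its under face turns about the hinge line.
- keeper (a point): brass keeper, a staple on the lid's outer face that the bolt goes through; the point is the centre of its opening (20 mm wide, 21 mm high). With the lid shut it is at x -45, y 118, z 124 mm in the locker frame; 16 mm long along y; its roof stands 26 mm above the lid's outer face.
- bolt (a joint): travel of the barrel bolt (m): 0 drawn back, 0.055 fully home in the keeper; slides towards the locker's -y, i.e. over the lid. Starts at 0 to 0.045; about 3 N of friction keeps it where it is left.
- bolt_knob (a point): centre of the top of the bolt's knob, an upright brass post 18 mm thick on the rod, its top 172 mm above the ledge. In the locker frame it stands at x -45 mm and y 235 mm drawn back, y 180 mm home. It runs between two low rails (tops 126 mm above the ledge); a strap at y 149 to 163 mm reaches 136 mm.
- bolt_tip (a point): tip of the bolt's rod (12 mm thick, axis 124 mm above the ledge), 77 mm towards the locker's -y from the knob's axis
- tin1: square spice tin, red with a pale paper band and a steel cap, a block 52 x 52 mm and 85 mm tall, about 0.2 to 0.35 kg, heaviest in its lower half; origin at the centre of its underside, z axis up through the cap (sides along its x and y). It may be absent: 2 to 4 of the four tins are there.
- tin2: square spice tin, yellow with a pale paper band and a steel cap, a block 52 x 52 mm and 85 mm tall, about 0.2 to 0.35 kg, heaviest in its lower half; origin at the centre of its underside, z axis up through the cap (sides along its x and y). It may be absent: 2 to 4 of the four tins are there.
- tin3: square spice tin, blue with a pale paper band and a steel cap, a block 52 x 52 mm and 85 mm tall, about 0.2 to 0.35 kg, heaviest in its lower half; origin at the centre of its underside, z axis up through the cap (sides along its x and y). It may be absent: 2 to 4 of the four tins are there.
- tin4: square spice tin, orange with a pale paper band and a steel cap, a block 52 x 52 mm and 85 mm tall, about 0.2 to 0.35 kg, heaviest in its lower half; origin at the centre of its underside, z axis up through the cap (sides along its x and y). It may be absent: 2 to 4 of the four tins are there.
- cup: green handleless cup, 72 mm across the mouth, 85 mm tall; origin at the centre of its underside; leave it alone
- mortar: pale grey stone mortar, 150 mm across, 100 mm tall; origin under its centre; leave it alone
- pestle: short marble pestle standing on its end, 52 mm thick, 130 mm tall; origin under its centre; leave it alone
- bowls: stack of two stainless steel bowls, 130 mm across, 64 mm tall; origin under its centre; leave it alone
- sauce: amber sauce bottle, 60 mm across, 190 mm tall; origin under its centre; leave it alone
- jar: glass jar with a yellow cap, 70 mm across, 110 mm tall; origin under its centre; leave it alone

How it is judged:
By the outcome, as a careful person would: the job done as asked, in the order asked, and still so for the second after the job is handed in, with the robot touching nothing.
Of tin1, tin2, tin3, tin4 only 2 to 4 are there at a start; the rules pass over those that are not, and their reading is None.
At some moment in a run one of tin1, tin2, tin3, tin4 may be knocked a few centimetres aside while the robot is not near it.
Once in a run the grip may slacken for a moment while it holds something.
It also fails if it takes over 210 s, if anything falls off the work surface, if the arm or the gripper's body presses on something with over 40 N, if the wrist force passes 120 N, or if a joint passes its speed limit or range.

## Robot

A 6-joint arm with a two-finger parallel gripper is mounted at the origin on the work surface. World frame = base frame: x ahead of the robot, y to its left, z up, the work surface at z = 0. Lengths are in m, angles in rad, forces in N, time in s.
With the tool pointing down it reaches from about 0.3 to 0.75 m from the base axis. Payload 8.5 kg.
Tool frame: the origin (TCP) lies midway between the tips of the shut fingers; the grasp point (between the pads) lies 19 mm behind it; x points along the fingers, z is the direction in which the jaws open and shut, and the axes are right-handed (so a half turn about x gives the same grasp; the last joint's range is limited). The gripper opens to 88 mm and grips with 3 to 60 N. Pads are 18 mm wide; open, the fingers measure 123 mm over their backs; the gripper's body (75 mm by 187 mm) begins 45 mm behind the grasp point.
Start: joints at [-1.528, 0.381, 1.297, -0, 1.464, -0.215], TCP at [0.14, -0.532, 0.239] pointing down, gripper open.
Joint ranges: [-3.11, 3.11], [-0.89, 2.33], [0.22, 2.48], [-1.42, 4.56], [0.17, 2.85], [-2.88, 2.88]. Speed limits (rad/s): [2.39, 2.39, 3.14, 3.14, 3.14, 3.14].

## Interface

Orientations are given as a unit quaternion [x, y, z, w].
In Python, from workcell import robot gives the robot as it stands. The module is installed in compiled form; this text tells all that it offers.
- The arm moves only by the tool jog_arm, never from a script. Its argument "increments" is a list that holds one entry, the list of rows, each a list of 5 numbers: the shift along the tool's x, y, z in m, then the turn about the tool's x in rad, then the opening, from 0 (shut) to 1 (fully open). A call has exactly 10 rows; each row is the pose to reach, as a shift and turn from the pose measured when the call began, along the tool's axes at that moment; what a row does not reach only later rows make up. A row lasts 1/8 s, in which the tool goes at most 62.5 mm and 10.7 degrees, less where a joint would pass 70% of its speed; a pose out of reach is approached as far as the arm can. A call with a gripper value outside its range is refused whole. The fingers move at their own pace and stop on an object; the grip force is fixed at half the most. Time passes only in rows, so rows that repeat a pose let the fingers close, or fill a call up. It gives the time, the measured TCP pose, the force and the opening at its end, in the units of the state.
- robot.get_obs(): the state, without advancing time (a new reading comes with each control period).
- robot.grab_frame(name): name is "side" or "top" or "wrist"; returns (picture, depth): 384x512x3 uint8, red, green, blue; 384x512 float32, m along the optical axis (not along the pixel's ray), 0 where there is no reading.
- robot.get_calibration(name): a dict with "fx", "fy", "cx", "cy" (pixels), "dist" ([k1, k2, p1, p2, k3] as OpenCV has them; the pictures are not rectified), "R" (3x3) and "t" (3): a world point X has camera coordinates R X + t; the wrist camera has in their place "mount" (4x4, takes a point from camera to tool coordinates, whose origin is the TCP and whose axes are the tool frame's). Camera axes: x right, y down, z forward; pixel columns grow to the right and rows downward; lengths in m; the calibration is good to about 2 mm. A picture is of the moment at which its call begins: read the wrist's pose just before it. get_calibration takes no time and is no camera call.
- robot.finish_job(): hands the job in, once; it reports no verdict.
The state is a dict: "time": time; "joint_positions": joint angles; "joint_vel": joint speeds; "tau": joint torques, N m; "position": TCP position; "eef_rot": TCP orientation; "wrist_force": force on the tool from outside, world axes, zero at the start; "ft_torque": the same for the moment, N m; "gripper_width": finger opening in m.
Only numpy, scipy, OpenCV 4.12 (cv2) and the standard library are available. Lean on these libraries where they do the work, as an engineer would, in place of code of your own. Each camera call takes 0.05 s, during which the arm holds its last target.

## Working session

There is one attempt and no reset: what is moved stays moved. The work goes in short steps, Python scripts to look and compute and a tool call to move; the robot and the scene stay as the last step left them, time stands still between calls to the robot, and variables do not carry over. Pictures are saved under pics/ and viewed, and the job is handed in when it is done.

Besides the shell and the picture viewer there is one more tool, called after "Call:" as name(argument=value, ...) on one line, values as JSON. jog_arm: Moves the arm, as the interface text tells. Its arguments: {"type":"object","properties":{"increments":{"type":"array"}},"required":["increments"]}

```bash
mkdir -p pics; cat > h.py <<'E'
import numpy as np, cv2
from workcell import robot
from scipy.spatial.transform import Rotation as Rn
def grab(n):
    o=robot.get_obs(); im,d=robot.grab_frame(n); return o,im,d
def save(im,name): cv2.imwrite('pics/'+name,cv2.cvtColor(im,cv2.COLOR_RGB2BGR))
def cam(n,o=None):
    c=robot.get_calibration(n); K=np.array([[c['fx'],0,c['cx']],[0,c['fy'],c['cy']],[0,0,1.]]); D=np.array(c['dist'],float)
    if 'R' in c:
        R=np.array(c['R']);t=np.array(c['t']); return K,D,R.T,-R.T@t
    M=np.array(c['mount']); Rt=Rn.from_quat(o['eef_rot']).as_matrix(); p=np.array(o['position'])
    return K,D,Rt@M[:3,:3],Rt@M[:3,3]+p
def ray(cm,uv):
    K,D,R,C=cm; q=cv2.undistortPoints(np.array(uv,float).reshape(-1,1,2),K,D).reshape(-1,2)
    return np.c_[q,np.ones(len(q))]@R.T
def plane(cm,uv,z):
    r=ray(cm,uv); C=cm[3]; return C+r*((z-C[2])/r[:,2])[:,None]
def cloud(cm,d):
    h,w=d.shape; u,v=np.meshgrid(np.arange(w),np.arange(h)); r=ray(cm,np.stack([u,v],-1).reshape(-1,2))
    P=cm[3]+r*d.reshape(-1,1); P[d.reshape(-1)==0]=np.nan; return P.reshape(h,w,3)
def proj(cm,P):
    K,D,R,C=cm; Q=(np.atleast_2d(P)-C)@R
    return cv2.projectPoints(Q,np.zeros(3),np.zeros(3),K,D)[0].reshape(-1,2)
E
python3 - <<'E'
from h import *
o=robot.get_obs(); print({k:np.round(v,3) for k,v in o.items()})
print(Rn.from_quat(o['eef_rot']).as_matrix().round(3))
for n in ['side','top','wrist']:
    o,im,d=grab(n); save(im,n+'0.png'); np.savez('/tmp/%s0.npz'%n,im=im,d=d)
    cm=cam(n,o); print(n,cm[3].round(3),cm[2].round(2).tolist(),cm[0][0,0])
E
```

```text
{'time': np.float64(0.0), 'joint_positions': array([-1.528,  0.381,  1.298, -0.   ,  1.464, -0.215]), 'joint_vel': array([0.   , 0.   , 0.   , 0.001, 0.   , 0.002]), 'tau': array([ 0.0000e+00, -4.3793e+01, -2.2456e+01,  7.1000e-02,  3.5000e-02,
       -0.0000e+00]), 'position': array([ 0.14 , -0.532,  0.238]), 'eef_rot': array([ 0.432,  0.56 , -0.431,  0.56 ]), 'wrist_force': array([-0.395,  1.004,  0.697]), 'ft_torque': array([-0.064, -0.047, -0.034]), 'gripper_width': np.float64(0.088)}
[[-0.     0.967  0.255]
 [ 0.001  0.255 -0.967]
 [-1.     0.    -0.001]]
side [0.421 1.148 0.928] [[-0.99, -0.07, 0.1], [-0.12, 0.61, -0.78], [-0.01, -0.79, -0.61]] 465.10075647363993
top [0.433 0.095 1.111] [[0.01, -0.99, 0.12], [-1.0, -0.01, 0.02], [-0.01, -0.12, -0.99]] 423.0282866826477
wrist [ 0.213 -0.512  0.386] [[0.25, -0.92, -0.29], [-0.97, -0.24, -0.08], [-0.0, 0.3, -0.95]] 265.1108041803916
```

View pics/top0.png

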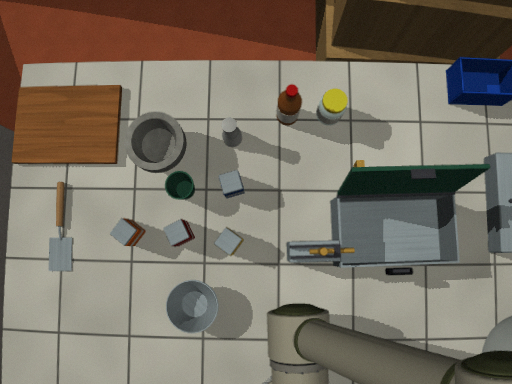

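View pics/side0.png

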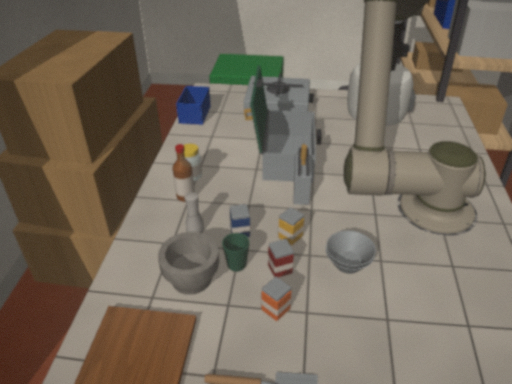

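View pics/wrist0.png

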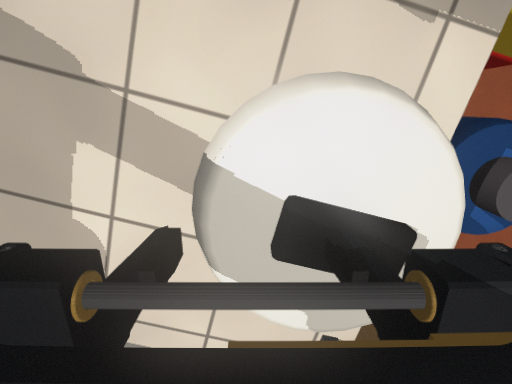

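The top view shows all four tins: orange (127,232), red (178,233), yellow (229,241) and blue (231,184). The locker spans about (340–456, 195–265) with the lid open. The pod and bolt are at (290–355, 251), with the rod sticking out over the opening.

```bash
python3 - <<'E'
from h import *
f=np.load('/tmp/top0.npz'); im,d=f['im'],f['d']; cm=cam('top'); P=cloud(cm,d)
Z=P[...,2]
print('table z',np.nanmedian(Z[280:300,100:150]))
# tin caps: heights .078-.092
m=((Z>.079)&(Z<.092)).astype(np.uint8)
n,lab,st,ce=cv2.connectedComponentsWithStats(m)
for i in range(1,n):
    if st[i,4]>150:
        ys,xs=np.where(lab==i); Q=P[ys,xs]
        rect=cv2.minAreaRect((Q[:,:2]*1000).astype(np.float32))
        print(i,st[i],ce[i].round(),'ctr',np.round(rect[0]),np.round(rect[1]),round(rect[2],1),'mean',Q.mean(0).round(4))
# locker wall tops z ~.106
m=((Z>.100)&(Z<.113)).astype(np.uint8)*255
cv2.imwrite('pics/rim.png',m)
# knob
m2=(Z>.16)&(Z<.18); ys,xs=np.where(m2[235:268,285:360]); print('knob',P[235:268,285:360][ys,xs].mean(0) if len(ys) else None,len(ys), (xs+285).min(),(xs+285).max(),(ys+235).min(),(ys+235).max())
cv2.imwrite('pics/crop.png',cv2.resize(cv2.cvtColor(im[150:290,270:480],cv2.COLOR_RGB2BGR),None,fx=3.5,fy=3.5,interpolation=cv2.INTER_CUBIC))
E
```

```text
table z -0.0015701207159526387
1 [458  57  54  40 400] [479.  76.] ctr [ 877. -496.] [152. 101.] 89.5 mean [ 0.8777 -0.4763  0.0863]
7 [132 119  43  43 193] [146. 133.] ctr [702. 376.] [ 78. 108.] 48.0 mean [0.7125 0.3873 0.0853]
20 [165 171  29  29 156] [178. 184.] ctr [581. 298.] [71. 70.] 46.0 mean [0.5815 0.3003 0.0832]
21 [219 170  24  24 400] [230. 182.] ctr [590. 170.] [50. 50.] 17.4 mean [0.5891 0.1702 0.0834]
29 [448 196   8  65 153] [451. 228.] ctr [ 481. -375.] [159.   5.] 1.8 mean [ 0.4803 -0.3753  0.0855]
36 [110 218  27  28 404] [123. 231.] ctr [465. 434.] [51. 50.] 51.8 mean [0.4644 0.4333 0.0834]
37 [163 220  26  25 392] [176. 232.] ctr [463. 301.] [50. 50.] 27.6 mean [0.4636 0.3013 0.0834]
39 [214 228  28  28 421] [228. 241.] ctr [444. 174.] [50. 50.] 54.8 mean [0.4437 0.1738 0.0837]
knob [ 0.42482814 -0.04312261  0.17043351] 57 319 327 247 254
```

View pics/crop.png

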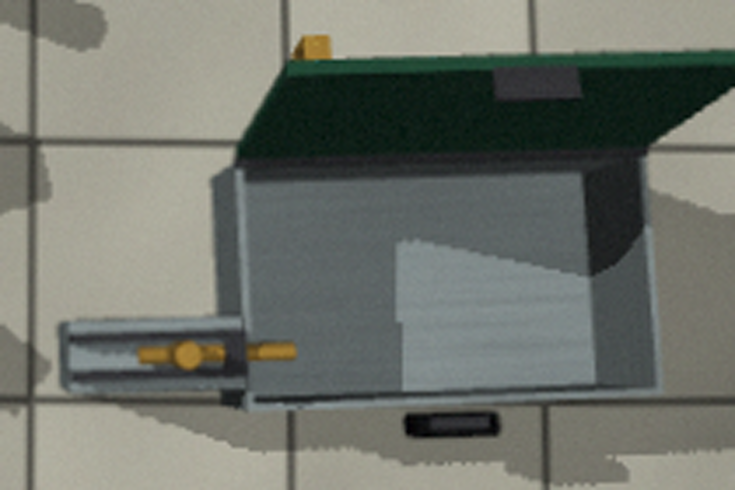

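View pics/rim.png

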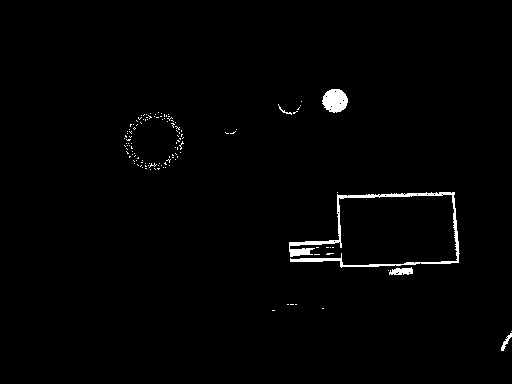

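The crop shows the rod standing out past the wall over the opening, so the bolt must be drawn back. The rim mask is clean, so I'll fit the locker from it.

```bash
cat >> h.py <<'E'
def locker_fit():
    f=np.load('/tmp/top0.npz'); cm=cam('top'); P=cloud(cm,f['d']); Z=P[...,2]
    m=(Z>.100)&(Z<.113); m[:190]=0;m[268:]=0;m[:,:336]=0;m[:,462:]=0
    Q=P[m][:,:2]; r=cv2.minAreaRect((Q*1000).astype(np.float32)); return r,Q
E
python3 - <<'E'
from h import *
r,Q=locker_fit(); print(r, cv2.boxPoints(r).round(1).tolist())
E
```

```text
((474.9625244140625, -232.16653442382812), (179.3368377685547, 300.1745910644531), 0.7345539331436157) [[383.3999938964844, -83.19999694824219], [387.20001220703125, -383.3999938964844], [566.5, -381.1000061035156], [562.7000122070312, -80.9000015258789]]
```

```bash
python3 - <<'E'
from h import *
from scipy.optimize import least_squares
r,Q=locker_fit()
# distance of pts to wall-centre rectangle 165x285
def res(p):
    c,s=np.cos(p[2]),np.sin(p[2]); d=(Q-p[:2]); x=np.abs(d[:,0]*c+d[:,1]*s); y=np.abs(-d[:,0]*s+d[:,1]*c)
    q=np.c_[x-.0825,y-.1425]
    return np.where((q<0).all(1),q.max(1),np.where((q>0).all(1),np.hypot(*q.T),q.max(1)))
s=least_squares(res,[.475,-.232,.01],loss='soft_l1',f_scale=.002)
print(s.x, np.abs(s.fun).mean(), np.median(res(s.x)))
x,y,a=s.x
R=np.array([[np.cos(a),-np.sin(a)],[np.sin(a),np.cos(a)]])
f=np.load('/tmp/top0.npz'); cm=cam('top'); 
k=plane(cm,[[(319+327)/2,250.5]],.172)[0]; print('knob plane',k, 'locker frame',R.T@(k[:2]-[x,y]))
print('knob depth', R.T@(np.array([.4248,-.0431])-[x,y]))
im=f['im'];hsv=cv2.cvtColor(im,cv2.COLOR_RGB2HSV)
m=cv2.inRange(hsv,(10,120,80),(28,255,255)); m[:238]=0;m[265:]=0;m[:,:285]=0;m[:,362:]=0
ys,xs=np.where(m); print('brass',xs.min(),xs.max()); t=plane(cm,[[xs.max()+.5,np.median(ys[xs>xs.max()-3])]],.124)[0]; print('tip lf',R.T@(t[:2]-[x,y]))
P=cloud(cm,f['d']); 
g=(hsv[...,0]>50)&(hsv[...,0]<90)&(hsv[...,1]>120); g[:160]=0;g[200:]=0;g[:,:335]=0
G=P[g]; L=(G[:,:2]-[x,y])@R; print('lid pts lf x',np.percentile(L[:,0],[1,50,99]),'z',np.percentile(G[:,2],[1,50,99]))
dx=L[:,0]-.085;dz=G[:,2]-.106; q=np.hypot(dx,dz)>.15; print('angle', np.median(np.arctan2(dz,-dx)[q]))
E
```

```text
[ 0.4757334  -0.23402079  0.03868401] 0.0017646426963390546 -4.978958795087696e-06
knob plane [ 0.4247077  -0.04328692  0.172     ] locker frame [-0.04361101  0.19256455]
knob depth [-0.04351156  0.19274777]
brass 310 354
tip lf [-0.04555316  0.11199361]
lid pts lf x [nan nan nan] z [nan nan nan]
angle 1.7381623405394633
```

```bash
cat >> h.py <<'E'
LX,LY,LA=.4757,-.2340,.0387
def L2W(p):
    c,s=np.cos(LA),np.sin(LA); p=np.array(p,float); return np.r_[LX+c*p[0]-s*p[1],LY+s*p[0]+c*p[1],p[2:]]
def W2L(p):
    c,s=np.cos(LA),np.sin(LA); x,y=p[0]-LX,p[1]-LY; return np.r_[c*x+s*y,-s*x+c*y,p[2:]]
PHI0=LA-np.pi/2
def tgt(*pts):
    """pts: (world xyz, phi of tool z)"""
    o=robot.get_obs(); R=Rn.from_quat(o['eef_rot']).as_matrix(); p=np.array(o['position'])
    ph=np.arctan2(R[1,2],R[0,2])
    print('t %.2f'%o['time'],'pos',p.round(4),'L',W2L(p).round(4),'phi %.3f'%ph,'down',R[:,0].round(3),'F',np.round(o['wrist_force'],1),'w',round(o['gripper_width'],4),'q6 %.2f'%o['joint_positions'][5])
    for q,f in pts:
        d=R.T@(np.array(q)-p); print('shift',d.round(4),'turn %.3f'%((ph-f+np.pi)%(2*np.pi)-np.pi))
E
python3 - <<'E'
from h import *
tgt((L2W([-.0445,.193,.235]),PHI0),(L2W([-.0445,.193,.145]),PHI0))
E
```

```text
t 0.15 pos [ 0.1402 -0.5316  0.2383] L [-0.3468 -0.2844  0.2383] phi -1.313 down [-0.     0.001 -1.   ] F [0.6 0.2 0.3] w 0.088 q6 -0.22
shift [ 0.0038  0.3988 -0.4003] turn 0.219
shift [ 0.0938  0.3988 -0.4002] turn 0.219
```

Call:
jog_arm(increments=[[[0.003,0.044,-0.044,0.08,1],[0.003,0.088,-0.088,0.16,1],[0.003,0.132,-0.132,0.219,1],[0.003,0.176,-0.176,0.219,1],[0.003,0.22,-0.22,0.219,1],[0.003,0.264,-0.264,0.219,1],[0.003,0.308,-0.308,0.219,1],[0.003,0.352,-0.352,0.219,1],[0.003,0.385,-0.386,0.219,1],[0.003,0.399,-0.4,0.219,1]]])

```text
time: 1.4
position: [0.4246, -0.0409, 0.2357]
eef_rot: [0.49, 0.511, -0.489, 0.51]
wrist_force: [0.3, -0.6, -0.0]
gripper_width: 0.0879
```

```bash
python3 - <<'E'
from h import *
tgt((L2W([-.0445,.193,.145]),PHI0),(L2W([-.0445,.236,.145]),PHI0))
o,im,d=grab('wrist'); save(im,'w1.png')
E
```

```text
t 1.40 pos [ 0.4246 -0.0409  0.2357] L [-0.0436  0.1949  0.2357] phi -1.529 down [-0.     0.001 -1.   ] F [ 0.3 -0.6 -0. ] w 0.0879 q6 1.15
shift [ 0.0907 -0.0009  0.0021] turn 0.003
shift [ 0.0907 -0.0008 -0.0409] turn 0.003
```

View pics/w1.png

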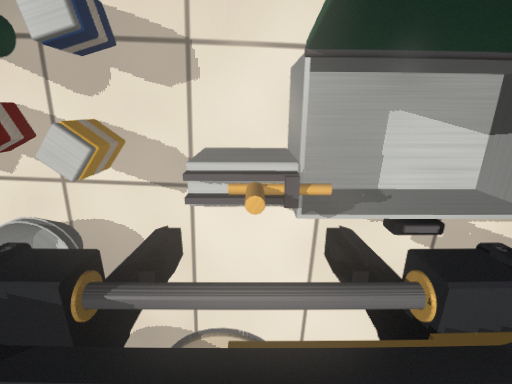

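The wrist view shows the knob top at about (255,203), midway between the fingers at (170) and (340). I'll check that with a ray.

```bash
python3 - <<'E'
from h import *
o=robot.get_obs(); print(W2L(plane(cam('wrist',o),[[255,205]],.172)[0]).round(4))
E
```

```text
[-0.0455  0.1946  0.172 ]
```

Call:
jog_arm(increments=[[[0.045,0,0.001,0.003,1],[0.09,-0.001,0.002,0.003,1],[0.09,-0.001,0.002,0.003,0.5],[0.09,-0.001,0.002,0.003,0.1],[0.09,-0.001,0.002,0.003,0.1],[0.09,-0.001,0.002,0.003,0.1],[0.09,-0.001,-0.01,0.003,0.1],[0.09,-0.001,-0.02,0.003,0.1],[0.09,-0.001,-0.032,0.003,0.1],[0.09,-0.001,-0.042,0.003,0.1]]])

```text
time: 2.7
position: [0.4227, 0.0017, 0.1461]
eef_rot: [0.49, 0.509, -0.49, 0.51]
wrist_force: [-1.5, -48.9, -1.5]
gripper_width: 0.0172
```

```bash
python3 - <<'E'
from h import *
tgt((L2W([-.0445,.236,.145]),PHI0))
E
```

```text
t 2.70 pos [0.4227 0.0017 0.1461] L [-0.0438  0.2376  0.1461] phi -1.531 down [ 0.001 -0.001 -1.   ] F [ -1.5 -48.9  -1.5] w 0.0172 q6 1.25
shift [ 0.0011 -0.0007  0.0016] turn 0.001
```

Call:
jog_arm(increments=[[[0,0,0.003,0,0.15],[0,0,0.003,0,1],[0,0,0.003,0,1],[0,0,0.003,0,1],[-0.05,0,0.003,0,1],[-0.1,0,0.003,0,1],[-0.1,0,-0.05,0,1],[-0.1,0,-0.1,0,1],[-0.1,0,-0.1,0,1],[-0.1,0,-0.1,0,1]]])

```text
time: 3.95
position: [0.4186, 0.1015, 0.2459]
eef_rot: [0.49, 0.509, -0.49, 0.511]
wrist_force: [-0.1, -0.4, 0.7]
gripper_width: 0.0883
```

```bash
cat >> h.py <<'E'
def tins(name):
    o,im,d=grab('top'); save(im,name); cm=cam('top'); P=cloud(cm,d); Z=P[...,2]
    np.savez('/tmp/top.npz',im=im,d=d)
    hsv=cv2.cvtColor(im,cv2.COLOR_RGB2HSV)
    m=((Z>.076)&(Z<.092)).astype(np.uint8); out=[]
    n,lab,st,ce=cv2.connectedComponentsWithStats(m)
    for i in range(1,n):
        if 300<st[i,4]<500:
            ys,xs=np.where(lab==i); r=cv2.minAreaRect(np.c_[xs,ys].astype(np.float32))
            q=P[ys,xs]; rr=cv2.minAreaRect((q[:,:2]*1000).astype(np.float32))
            if max(rr[1])>58: continue
            # edge direction from corners cast on cap plane
            b=plane(cm,cv2.boxPoints(r),.085)[:,:2]; e=b[1]-b[0]; a=np.arctan2(e[1],e[0])
            a2=np.deg2rad(rr[2])
            w=lambda a:(a+np.pi/4)%(np.pi/2)-np.pi/4
            c=plane(cm,[[xs.mean(),ys.mean()]],.085)[0,:2]
            print('px',ce[i].round(),'ctr',c.round(4),'depthctr',q.mean(0).round(4),'ang mod90 img %.3f depth %.3f'%(w(a),w(a2)))
            out.append((c,w(a2)))
    k=((Z>.16)&(Z<.18))[235:268,285:360]; ys,xs=np.where(k)
    if len(ys): print('knob lf',W2L(P[235:268,285:360][ys,xs].mean(0)).round(4))
    return out
E
python3 - <<'E'
from h import *
tins('top1.png'); tgt()
E
```

```text
px [230. 182.] ctr [0.5888 0.17  ] depthctr [0.5891 0.1701 0.0834] ang mod90 img 0.305 depth 0.310
px [123. 231.] ctr [0.4641 0.4323] depthctr [0.4642 0.4329 0.0832] ang mod90 img -0.654 depth -0.636
px [176. 232.] ctr [0.4635 0.3004] depthctr [0.4635 0.3007 0.0834] ang mod90 img 0.477 depth 0.464
t 4.00 pos [0.4186 0.1011 0.2459] L [-0.044   0.337   0.2459] phi -1.532 down [ 0.001 -0.001 -1.   ] F [ 0.6  0.  -0.3] w 0.0883 q6 1.49
```

View pics/top1.png

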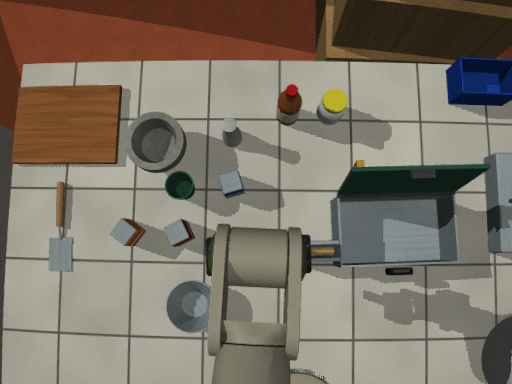

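The top view shows the rod back inside the pod, with nothing standing over the opening. Yellow is under the arm, so I'll move over it and check with the wrist camera.

```bash
python3 - <<'E'
from h import *
tgt(([.4437,.1738,.20],-2.185),([.4437,.1738,.047],-2.185))
o,im,d=grab('wrist'); save(im,'w2.png'); cm=cam('wrist',o); P=cloud(cm,d);Z=P[...,2]
m=((Z>.078)&(Z<.092)).astype(np.uint8)
n,lab,st,ce=cv2.connectedComponentsWithStats(m)
for i in range(1,n):
    if st[i,4]>800:
        ys,xs=np.where(lab==i); Q=P[ys,xs]; r=cv2.minAreaRect((Q[:,:2]*1000).astype(np.float32)); print(ce[i].round(),st[i,4],r)
E
```

```text
t 4.00 pos [0.4186 0.1011 0.2459] L [-0.044   0.337   0.2459] phi -1.532 down [ 0.001 -0.001 -1.   ] F [ 0.6  0.  -0.3] w 0.0883 q6 1.49
shift [ 0.0458  0.0278 -0.0718] turn 0.653
shift [ 0.1988  0.0277 -0.0719] turn 0.653
[64. 28.] 1011 ((570.0780029296875, 301.9028625488281), (50.6960334777832, 72.2845230102539), 1.1702150106430054)
[189.  18.] 1838 ((583.7823486328125, 172.9670867919922), (38.70691680908203, 50.624725341796875), 15.598440170288086)
[400. 123.] 1049 ((459.9862365722656, -42.25321960449219), (78.58563232421875, 191.4290008544922), 44.02967071533203)
[ 79. 130.] 2055 ((463.1224060058594, 304.912353515625), (50.97467803955078, 50.5904655456543), 26.646888732910156)
[189. 150.] 1851 ((444.0980529785156, 177.80780029296875), (50.09237289428711, 50.25522232055664), 54.906532287597656)
```

View pics/w2.png

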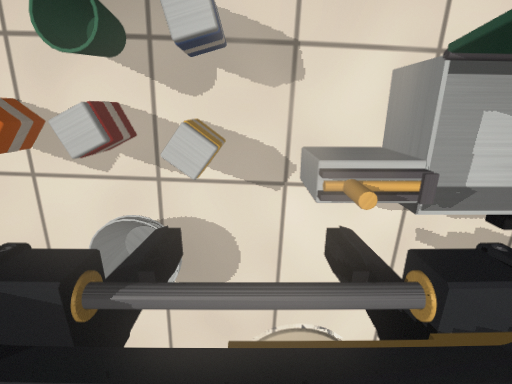

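The wrist view shows yellow at (190,150), red at (85,130), and the bolt knob drawn back at (365,197). The wrist and top cameras differ by 2–4 mm in y. The bolt's end stop agrees with a shift of about +2 mm, so I'll use the mean.

Call:
jog_arm(increments=[[[0.03,0.01,-0.026,0.18,1],[0.06,0.02,-0.052,0.36,1],[0.09,0.028,-0.074,0.53,1],[0.12,0.028,-0.074,0.653,1],[0.155,0.028,-0.074,0.653,1],[0.185,0.028,-0.074,0.653,1],[0.199,0.028,-0.074,0.653,1],[0.199,0.028,-0.074,0.653,0.3],[0.199,0.028,-0.074,0.653,0.3],[0.199,0.028,-0.074,0.653,0.3]]])

```text
time: 5.3
position: [0.4445, 0.1755, 0.0475]
eef_rot: [0.628, 0.325, -0.627, 0.326]
wrist_force: [-0.1, 0.5, 0.2]
gripper_width: 0.0601
```

```bash
sed -i 's/^LX,LY,LA=.*/LX,LY,LA=.4757,-.2325,.0387/' h.py; python3 - <<'E'
from h import *
for y in (-.085,):
  tgt((L2W([.036,y,.26]),PHI0),(L2W([.036,y,.054]),PHI0))
E
```

```text
t 5.30 pos [0.4445 0.1755 0.0475] L [-0.0154  0.4089  0.0475] phi -2.186 down [ 0.002 -0.001 -1.   ] F [-0.1  0.5  0.2] w 0.0601 q6 2.32
shift [-0.2118  0.3417  0.3607] turn -0.654
shift [-0.0058  0.3411  0.3608] turn -0.654
```

Call:
jog_arm(increments=[[[0,0,0,0,0.3],[0,0,0,0,0.3],[-0.03,0,0,0,0.3],[-0.07,0,0,0,0.3],[-0.12,0,0,0,0.3],[-0.17,0.02,0.02,-0.15,0.3],[-0.21,0.05,0.053,-0.3,0.3],[-0.21,0.085,0.09,-0.45,0.3],[-0.21,0.12,0.127,-0.6,0.3],[-0.21,0.15,0.16,-0.654,0.3]]])

```text
time: 6.55
position: [0.4737, -0.0432, 0.2574]
eef_rot: [0.49, 0.51, -0.489, 0.511]
wrist_force: [0.2, 0.0, -3.5]
gripper_width: 0.0519
```

```bash
python3 - <<'E'
from h import *
for y in (-.085,):
  tgt((L2W([.036,y,.26]),PHI0),(L2W([.036,y,.054]),PHI0))
E
```

```text
t 6.55 pos [ 0.4737 -0.0432  0.2574] L [0.0053 0.1893 0.2574] phi -1.529 down [ 0.001 -0.001 -1.   ] F [ 0.2  0.  -3.5] w 0.0519 q6 1.19
shift [-0.0024  0.0299  0.2743] turn 0.003
shift [0.2036 0.0298 0.2742] turn 0.003
```

Call:
jog_arm(increments=[[[0,0.006,0.055,0.003,0.3],[0,0.012,0.11,0.003,0.3],[0,0.018,0.165,0.003,0.3],[0,0.024,0.22,0.003,0.3],[0,0.03,0.265,0.003,0.3],[0.03,0.03,0.274,0.003,0.3],[0.06,0.03,0.274,0.003,0.3],[0.08,0.03,0.274,0.003,0.3],[0.085,0.03,0.274,0.003,0.3],[0.085,0.03,0.274,0.003,0.3]]])

```text
time: 7.8
position: [0.5151, -0.3157, 0.1727]
eef_rot: [0.49, 0.509, -0.49, 0.51]
wrist_force: [-0.1, -1.1, -2.3]
gripper_width: 0.0519
```

```bash
python3 - <<'E'
from h import *
tgt((L2W([.036,-.085,.054]),PHI0))
o,im,d=grab('wrist'); save(im,'w3.png')
o,im,d=grab('side'); save(im,'s3.png')
E
```

```text
t 7.80 pos [ 0.5151 -0.3157  0.1727] L [ 0.0361 -0.0847  0.1727] phi -1.532 down [ 0.001 -0.    -1.   ] F [-0.1 -1.1 -2.3] w 0.0519 q6 0.79
shift [ 0.1187 -0.0002  0.0003] turn -0.000
```

View pics/w3.png

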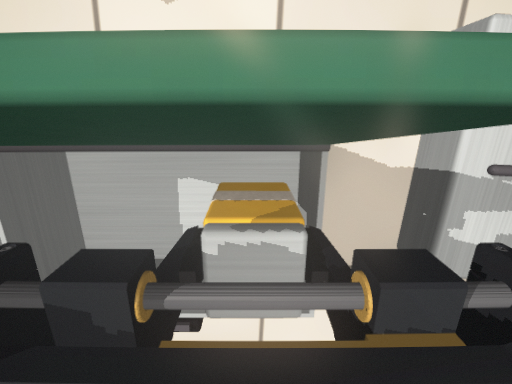

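View pics/s3.png

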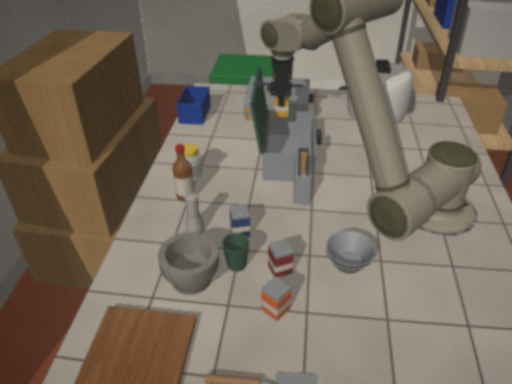

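The wrist view shows yellow held squarely between the fingers, with the lid close in front of the camera. At x=+36 mm the camera side would come close to the lid. Yellow therefore goes in the front row, and later tins will be gripped with the tool half-turned.

Call:
jog_arm(increments=[[[0,-0.04,0,0,0.3],[0,-0.078,0,0,0.3],[0.02,-0.078,0,0,0.3],[0.05,-0.078,0,0,0.3],[0.08,-0.078,0,0,0.3],[0.1,-0.078,0,0,0.3],[0.11,-0.078,0,0,0.3],[0.116,-0.078,0,0,0.3],[0.118,-0.078,0,0,0.3],[0.118,-0.078,0,0,0.3]]])

```text
time: 9.15
position: [0.4378, -0.3193, 0.0558]
eef_rot: [0.49, 0.508, -0.49, 0.511]
wrist_force: [-0.1, 1.0, -2.8]
gripper_width: 0.0517
```

```bash
python3 - <<'E'
from h import *
tgt()
E
```

```text
t 9.15 pos [ 0.4378 -0.3193  0.0558] L [-0.0412 -0.0852  0.0558] phi -1.532 down [ 0.002 -0.002 -1.   ] F [-0.1  1.  -2.8] w 0.0517 q6 0.68
```

Call:
jog_arm(increments=[[[0.003,0,0,0,0.3],[0.003,0,0,0,0.3],[0.003,0,0,0,0.69],[0.003,0,0,0,0.69],[0.003,0,0,0,0.69],[-0.04,0,0,0,0.69],[-0.1,0,0,0,0.69],[-0.16,0,0,0,0.69],[-0.2,0,-0.05,0,1],[-0.2,0,-0.1,0,1]]])

```text
time: 10.4
position: [0.4339, -0.2186, 0.2584]
eef_rot: [0.491, 0.506, -0.49, 0.513]
wrist_force: [1.0, -0.6, 0.9]
gripper_width: 0.0787
```

```bash
python3 - <<'E'
from h import *
tins('top2.png')
o,im,d=grab('wrist'); save(im,'w4.png')
tgt(([.463,.3025,.25],.464+np.pi/2),([.463,.3025,.25],.464+0))
E
```

```text
px [230. 182.] ctr [0.5889 0.17  ] depthctr [0.5892 0.1701 0.0834] ang mod90 img 0.305 depth 0.301
px [123. 231.] ctr [0.4641 0.4323] depthctr [0.4642 0.4329 0.0831] ang mod90 img -0.674 depth -0.670
px [176. 232.] ctr [0.4634 0.3006] depthctr [0.4635 0.3009 0.0833] ang mod90 img 0.477 depth 0.477
knob lf [-0.045   0.2307  0.1707]
t 10.50 pos [ 0.433  -0.2153  0.2568] L [-0.042   0.0189  0.2568] phi -1.529 down [ 0.004 -0.003 -1.   ] F [-1.   0.4  0.3] w 0.0863 q6 0.82
shift [ 0.0055  0.0517 -0.5161] turn 2.720
shift [ 0.0055  0.0517 -0.5161] turn -1.993
```

View pics/w4.png

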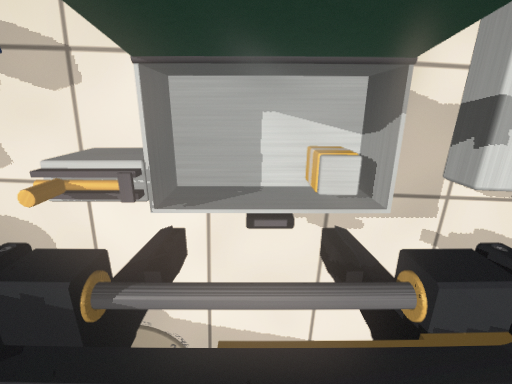

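View pics/top2.png

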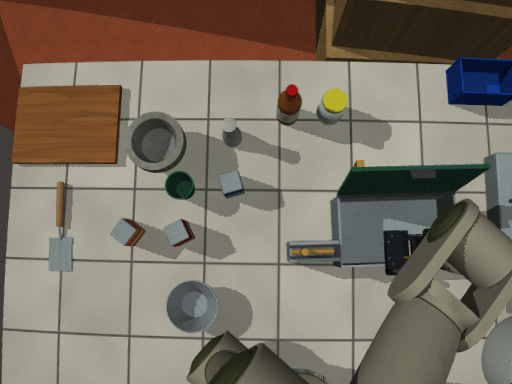

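Yellow stands upright in the locker's front right corner, at (335,170) in the wrist view. Red is next, at (.463,.3025).

Call:
jog_arm(increments=[[[0.005,0.006,-0.052,-0.18,1],[0.005,0.012,-0.105,-0.36,1],[0.005,0.017,-0.16,-0.54,1],[0.005,0.022,-0.21,-0.72,1],[0.005,0.028,-0.265,-0.9,1],[0.005,0.033,-0.32,-1.08,1],[0.005,0.038,-0.38,-1.26,1],[0.005,0.044,-0.43,-1.44,1],[0.005,0.049,-0.48,-1.62,1],[0.005,0.052,-0.516,-1.8,1]]])

```text
time: 11.75
position: [0.4636, 0.3042, 0.2501]
eef_rot: [-0.099, 0.699, 0.097, 0.701]
wrist_force: [-0.1, -1.0, 0.4]
gripper_width: 0.0882
```

```bash
python3 - <<'E'
from h import *
tgt(([.463,.3025,.047],.473))
E
```

```text
t 11.75 pos [0.4636 0.3042 0.2501] L [0.0086 0.5367 0.2501] phi 0.278 down [ 0.003 -0.003 -1.   ] F [-0.1 -1.   0.4] w 0.0882 q6 0.09
shift [ 0.2031 -0.0007 -0.0015] turn -0.195
```

Call:
jog_arm(increments=[[[0.04,0,0,-0.15,1],[0.09,-0.001,-0.001,-0.195,1],[0.14,-0.001,-0.001,-0.195,1],[0.18,-0.001,-0.001,-0.195,1],[0.203,-0.001,-0.001,-0.195,1],[0.203,-0.001,-0.001,-0.195,0.3],[0.203,-0.001,-0.001,-0.195,0.3],[0.203,-0.001,-0.001,-0.195,0.3],[0.203,-0.001,-0.001,-0.195,0.3],[0.203,-0.001,-0.001,-0.195,0.3]]])

```text
time: 13.0
position: [0.4645, 0.3028, 0.0482]
eef_rot: [-0.167, 0.685, 0.165, 0.689]
wrist_force: [0.7, -0.0, 6.6]
gripper_width: 0.0517
```

```bash
python3 - <<'E'
from h import *
tgt((L2W([.036,-.085,.26]),PHI0+np.pi))
E
```

```text
t 13.00 pos [0.4645 0.3028 0.0482] L [0.0096 0.5353 0.0482] phi 0.473 down [ 0.006 -0.002 -1.   ] F [ 0.7 -0.   6.6] w 0.0517 q6 -0.10
shift [-0.2105 -0.5747 -0.236 ] turn -1.136
```

Call:
jog_arm(increments=[[[-0.04,0,0,0,0.3],[-0.09,0,0,0,0.3],[-0.14,0,0,0,0.3],[-0.18,-0.03,-0.012,-0.16,0.3],[-0.21,-0.08,-0.033,-0.32,0.3],[-0.21,-0.13,-0.053,-0.48,0.3],[-0.21,-0.18,-0.074,-0.64,0.3],[-0.21,-0.23,-0.094,-0.8,0.3],[-0.21,-0.28,-0.115,-0.96,0.3],[-0.21,-0.33,-0.136,-1.136,0.3]]])

```text
time: 14.25
position: [0.4917, -0.0527, 0.2585]
eef_rot: [0.511, -0.489, -0.508, -0.491]
wrist_force: [0.3, 0.1, -2.2]
gripper_width: 0.0522
```

```bash
python3 - <<'E'
from h import *
tgt((L2W([.036,-.085,.26]),PHI0+np.pi),(L2W([.036,-.085,.14]),PHI0+np.pi))
E
```

```text
t 14.25 pos [ 0.4917 -0.0527  0.2585] L [0.0229 0.179  0.2585] phi 1.610 down [ 0.005 -0.001 -1.   ] F [ 0.3  0.1 -2.2] w 0.0522 q6 -1.96
shift [-0.0012 -0.013  -0.264 ] turn 0.000
shift [ 0.1188 -0.0124 -0.2639] turn 0.000
```

Call:
jog_arm(increments=[[[0,-0.003,-0.055,0,0.3],[0,-0.006,-0.11,0,0.3],[0,-0.008,-0.165,0,0.3],[0,-0.01,-0.215,0,0.3],[0,-0.013,-0.255,0,0.3],[0.02,-0.013,-0.264,0,0.3],[0.05,-0.013,-0.264,0,0.3],[0.08,-0.013,-0.264,0,0.3],[0.09,-0.013,-0.264,0,0.3],[0.09,-0.013,-0.264,0,0.3]]])

```text
time: 15.5
position: [0.5153, -0.3159, 0.1686]
eef_rot: [0.511, -0.489, -0.509, -0.491]
wrist_force: [0.2, -0.5, -2.6]
gripper_width: 0.0519
```

```bash
python3 - <<'E'
from h import *
tgt((L2W([.036,-.085,.0535]),PHI0+np.pi))
o,im,d=grab('wrist'); save(im,'w5.png')
E
```

```text
t 15.50 pos [ 0.5153 -0.3159  0.1686] L [ 0.0363 -0.0849  0.1686] phi 1.610 down [ 0.004 -0.    -1.   ] F [ 0.2 -0.5 -2.6] w 0.0519 q6 -2.36
shift [ 1.151e-01  7.000e-04 -1.000e-04] turn 0.000
```

View pics/w5.png

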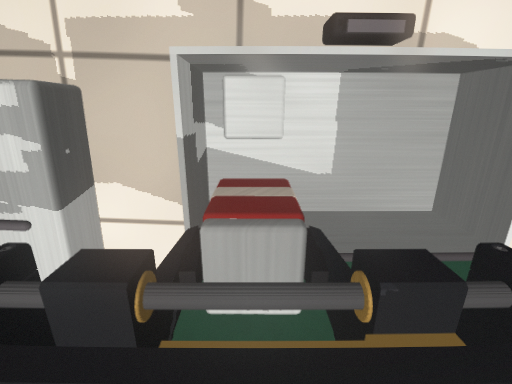

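The wrist view shows red held squarely with yellow's cap ahead at (253,105), in the same column. I'll lower and release.

Call:
jog_arm(increments=[[[0.04,0,0,0,0.3],[0.08,0,0,0,0.3],[0.105,0,0,0,0.3],[0.114,0,0,0,0.3],[0.115,0,0,0,0.3],[0.116,0,0,0,0.3],[0.116,0,0,0,0.69],[0.116,0,0,0,0.69],[0.116,0,0,0,0.69],[0.07,0,0,0,0.69]]])

```text
time: 16.8
position: [0.5148, -0.3154, 0.0975]
eef_rot: [-0.509, 0.489, 0.51, 0.491]
wrist_force: [-0.0, -0.6, 0.7]
gripper_width: 0.061
```

Call:
jog_arm(increments=[[[-0.05,0,0,0,0.69],[-0.11,0,0,0,0.69],[-0.14,0,0.05,0,1],[-0.14,0,0.11,0,1],[-0.14,0,0.17,0,1],[-0.14,0,0.23,0,1],[-0.14,0,0.29,0,1],[-0.14,0,0.35,0,1],[-0.14,0,0.41,0,1],[-0.14,0,0.42,0,1]]])

```text
time: 18.05
position: [0.4977, 0.1068, 0.2391]
eef_rot: [-0.51, 0.488, 0.511, 0.49]
wrist_force: [0.6, -0.4, 0.5]
gripper_width: 0.0883
```

```bash
python3 - <<'E'
from h import *
tins('top3.png'); tgt(([.589,.172,.25],.305),([.589,.172,.25],.305+np.pi/2))
o,im,d=grab('side'); save(im,'s4.png')
E
```

```text
px [429. 214.] ctr [ 0.5135 -0.3191] depthctr [ 0.5133 -0.3177  0.0884] ang mod90 img 0.008 depth 0.043
px [123. 231.] ctr [0.464  0.4323] depthctr [0.4641 0.4329 0.0832] ang mod90 img -0.654 depth -0.645
px [430. 246.] ctr [ 0.4362 -0.3204] depthctr [ 0.4362 -0.3191  0.0883] ang mod90 img 0.062 depth 0.002
knob lf [-0.0451  0.2307  0.1703]
t 18.10 pos [0.498  0.1061 0.239 ] L [0.0354 0.3375 0.239 ] phi 1.613 down [ 0.001  0.003 -1.   ] F [-0.8 -0.1  0.3] w 0.0881 q6 -1.64
shift [-0.0107 -0.0937  0.062 ] turn 1.308
shift [-0.0107 -0.0937  0.062 ] turn -0.263
```

View pics/top3.png

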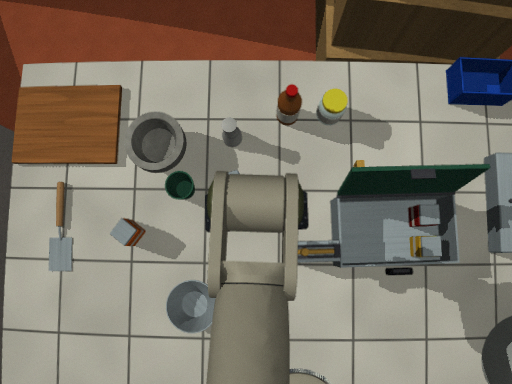

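```bash
python3 - <<'E'
from h import *
im=cv2.imread('pics/s4.png'); im2=cv2.imread('pics/s3.png')
for a in (im,im2):
    hsv=cv2.cvtColor(a,cv2.COLOR_BGR2HSV); m=cv2.inRange(hsv,(100,120,50),(125,255,255)); m[:190]=0; m[260:]=0;m[:,:215]=0;m[:,265:]=0
    ys,xs=np.where(m); print(len(xs),xs.mean(),ys.mean())
E
```

```text
1 234.0 224.0
3 240.33333333333334 222.66666666666666
```

Call:
jog_arm(increments=[[[0,-0.045,0.03,-0.15,1],[0,-0.094,0.062,-0.263,1],[0.04,-0.094,0.062,-0.263,1],[0.06,-0.094,0.062,-0.263,1],[0.07,-0.094,0.062,-0.263,1],[0.07,-0.094,0.062,-0.263,1],[0.07,-0.094,0.062,-0.263,1],[0.07,-0.094,0.062,-0.263,1],[0.07,-0.094,0.062,-0.263,1],[0.07,-0.094,0.062,-0.263,1]]])

```text
time: 19.4
position: [0.5897, 0.1706, 0.1693]
eef_rot: [-0.57, 0.417, 0.57, 0.42]
wrist_force: [-0.3, -0.1, -0.5]
gripper_width: 0.0883
```

```bash
python3 - <<'E'
from h import *
tgt(([.589,.172,.047],.305+np.pi/2))
o,im,d=grab('wrist'); save(im,'w6.png')
E
```

```text
t 19.40 pos [0.5897 0.1706 0.1693] L [0.1295 0.3984 0.1693] phi 1.875 down [ 0.001  0.003 -1.   ] F [-0.3 -0.1 -0.5] w 0.0883 q6 -1.79
shift [0.1223 0.0005 0.0012] turn -0.001
```

View pics/w6.png

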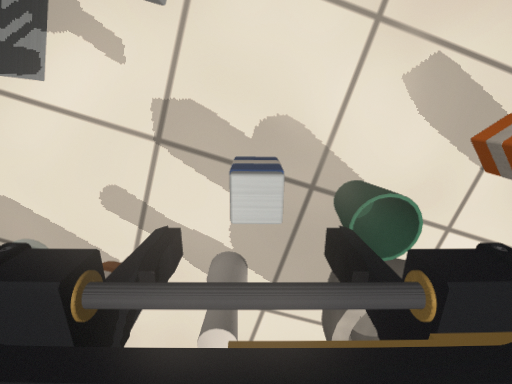

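The wrist view shows blue square to the jaws and centred at (257,190).

Call:
jog_arm(increments=[[[0.05,0,0,0,1],[0.1,0,0.001,0,1],[0.121,0,0.001,0,1],[0.121,0,0.001,0,1],[0.121,0,0.001,0,0.3],[0.121,0,0.001,0,0.3],[0.121,0,0.001,0,0.3],[0.121,0,0.001,0,0.3],[0.121,0,0.001,0,0.3],[0.08,0,0.001,0,0.3]]])

```text
time: 20.7
position: [0.5879, 0.1715, 0.0869]
eef_rot: [-0.568, 0.419, 0.572, 0.418]
wrist_force: [0.6, -0.8, -1.9]
gripper_width: 0.0514
```

```bash
python3 - <<'E'
from h import *
tgt((L2W([.036,.02,.26]),PHI0+np.pi), (L2W([-.04,.19,.26]),PHI0+np.pi))
E
```

```text
t 20.70 pos [0.5879 0.1715 0.0869] L [0.1277 0.3994 0.0869] phi 1.875 down [-0.006  0.002 -1.   ] F [ 0.6 -0.8 -1.9] w 0.0514 q6 -1.79
shift [-0.1734  0.1889 -0.3414] turn 0.265
shift [-0.1725  0.2176 -0.1574] turn 0.265
```

Call:
jog_arm(increments=[[[-0.05,0,0,0,0.3],[-0.1,0,0,0,0.3],[-0.15,0.04,-0.03,0.1,0.3],[-0.173,0.08,-0.06,0.2,0.3],[-0.173,0.12,-0.09,0.265,0.3],[-0.173,0.16,-0.115,0.265,0.3],[-0.173,0.19,-0.15,0.265,0.3],[-0.173,0.2,-0.2,0.265,0.3],[-0.173,0.2,-0.25,0.265,0.3],[-0.173,0.2,-0.29,0.265,0.3]]])

```text
time: 21.95
position: [0.4848, -0.1673, 0.2595]
eef_rot: [-0.507, 0.492, 0.512, 0.489]
wrist_force: [0.2, 0.7, -1.6]
gripper_width: 0.0517
```

```bash
python3 - <<'E'
from h import *
tgt((L2W([.036,.02,.26]),PHI0+np.pi), (L2W([.036,.02,.16]),PHI0+np.pi))
E
```

```text
t 21.95 pos [ 0.4848 -0.1673  0.2595] L [0.0116 0.0648 0.2595] phi 1.609 down [-0.007  0.002 -1.   ] F [ 0.2  0.7 -1.6] w 0.0517 q6 -2.17
shift [-0.0007 -0.0244 -0.0447] turn -0.001
shift [ 0.0993 -0.0251 -0.045 ] turn -0.001
```

Call:
jog_arm(increments=[[[0,-0.012,-0.03,0,0.3],[0,-0.024,-0.045,0,0.3],[0.03,-0.024,-0.045,0,0.3],[0.06,-0.025,-0.045,0,0.3],[0.09,-0.025,-0.045,0,0.3],[0.095,-0.025,-0.045,0,0.3],[0.095,-0.025,-0.045,0,0.3],[0.095,-0.025,-0.045,0,0.3],[0.095,-0.025,-0.045,0,0.3],[0.095,-0.025,-0.045,0,0.3]]])

```text
time: 23.2
position: [0.511, -0.2112, 0.1647]
eef_rot: [-0.507, 0.492, 0.511, 0.489]
wrist_force: [0.2, -0.1, -2.9]
gripper_width: 0.052
```

```bash
python3 - <<'E'
from h import *
tgt((L2W([.036,.02,.0535]),PHI0+np.pi))
o,im,d=grab('wrist'); save(im,'w7.png')
E
```

```text
t 23.20 pos [ 0.511  -0.2112  0.1647] L [0.0361 0.0199 0.1647] phi 1.609 down [-0.006  0.002 -1.   ] F [ 0.2 -0.1 -2.9] w 0.052 q6 -2.21
shift [ 1.112e-01 -6.000e-04 -1.000e-04] turn -0.001
```

View pics/w7.png

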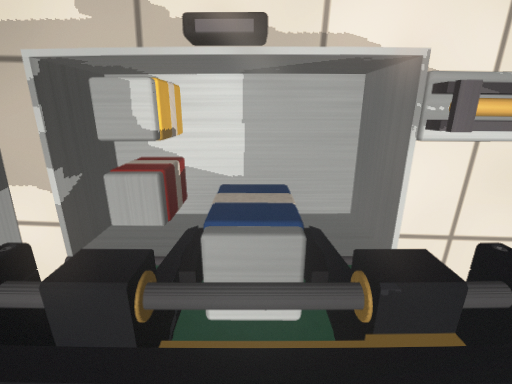

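The wrist view shows blue held squarely and clear of red at (145,190). I'll lower and release.

Call:
jog_arm(increments=[[[0.04,-0.001,0,0,0.3],[0.08,-0.001,0,0,0.3],[0.102,-0.001,0,0,0.3],[0.111,-0.001,0,0,0.3],[0.112,-0.001,0,0,0.3],[0.112,-0.001,0,0,0.3],[0.112,-0.001,0,0,0.69],[0.112,-0.001,0,0,0.69],[0.112,-0.001,0,0,0.69],[0.07,-0.001,0,0,0.69]]])

```text
time: 24.5
position: [0.5104, -0.2104, 0.0929]
eef_rot: [-0.505, 0.492, 0.513, 0.489]
wrist_force: [0.3, -0.6, 0.1]
gripper_width: 0.0606
```

Call:
jog_arm(increments=[[[-0.05,0,0,0,0.69],[-0.09,0,0.02,0,0.69],[-0.09,-0.01,0.07,0,1],[-0.09,-0.02,0.13,0,1],[-0.09,-0.03,0.19,0,1],[-0.09,-0.04,0.25,0,1],[-0.09,-0.045,0.31,0,1],[-0.09,-0.05,0.37,0,1],[-0.09,-0.05,0.42,0,1],[-0.09,-0.05,0.47,0,1]]])

```text
time: 25.75
position: [0.5434, 0.2625, 0.185]
eef_rot: [-0.505, 0.492, 0.513, 0.489]
wrist_force: [0.3, -0.7, 0.3]
gripper_width: 0.0879
```

```bash
python3 - <<'E'
from h import *
tins('top4.png'); tgt(([.464,.435,.25],-.65+np.pi/2),([.464,.435,.25],-.65+np.pi))
E
```

```text
px [387. 214.] ctr [ 0.5125 -0.2137] depthctr [ 0.5122 -0.2126  0.0885] ang mod90 img -0.020 depth 0.007
px [429. 214.] ctr [ 0.5133 -0.3187] depthctr [ 0.513  -0.3175  0.0882] ang mod90 img 0.059 depth 0.049
px [430. 246.] ctr [ 0.4362 -0.3205] depthctr [ 0.4362 -0.3192  0.0884] ang mod90 img 0.002 depth -0.001
knob lf [-0.0452  0.2308  0.1706]
t 25.80 pos [0.5423 0.2675 0.1849] L [0.0859 0.497  0.1849] phi 1.612 down [-0.011  0.007 -1.   ] F [-3.7  3.  -0.8] w 0.0881 q6 -1.36
shift [-0.0629  0.072   0.1711] turn 0.692
shift [-0.0629  0.072   0.1711] turn -0.879
```

View pics/top4.png

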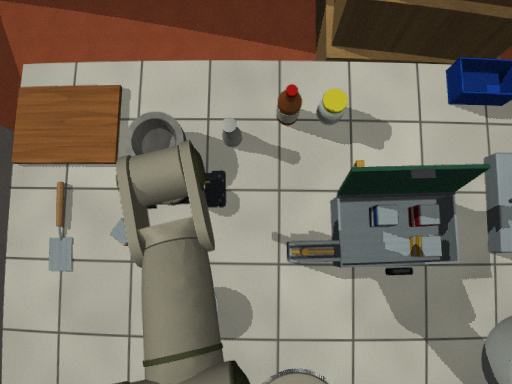

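Call:
jog_arm(increments=[[[0,0.015,0.04,0.16,1],[0,0.035,0.085,0.32,1],[0,0.055,0.13,0.48,1],[0,0.072,0.171,0.64,1],[0,0.072,0.171,0.692,1],[0.01,0.072,0.171,0.692,1],[0.01,0.072,0.171,0.692,1],[0.01,0.072,0.171,0.692,1],[0.01,0.072,0.171,0.692,1],[0.01,0.072,0.171,0.692,1]]])

```text
time: 27.05
position: [0.4633, 0.4353, 0.1773]
eef_rot: [-0.31, 0.636, 0.318, 0.631]
wrist_force: [-0.3, -0.0, -0.4]
gripper_width: 0.0876
```

```bash
python3 - <<'E'
from h import *
tgt(([.464,.435,.047],-.65+np.pi/2))
o,im,d=grab('wrist'); save(im,'w8.png')
E
```

```text
t 27.05 pos [0.4633 0.4353 0.1773] L [0.0135 0.6677 0.1773] phi 0.920 down [-0.011  0.008 -1.   ] F [-0.3 -0.  -0.4] w 0.0876 q6 -0.36
shift [ 0.1302 -0.0024  0.0003] turn -0.001
```

View pics/w8.png

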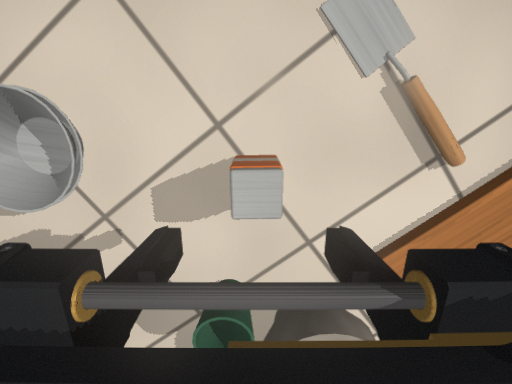

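Orange is centred and square at (257,190). Next I'll descend and grip.

Call:
jog_arm(increments=[[[0.05,-0.001,0,0,1],[0.1,-0.002,0,0,1],[0.129,-0.002,0,0,1],[0.129,-0.002,0,0,1],[0.129,-0.002,0,0,0.3],[0.129,-0.002,0,0,0.3],[0.129,-0.002,0,0,0.3],[0.129,-0.002,0,0,0.3],[0.129,-0.002,0,0,0.3],[0.08,-0.002,0,0,0.3]]])

```text
time: 28.35
position: [0.462, 0.4333, 0.0939]
eef_rot: [-0.31, 0.639, 0.318, 0.628]
wrist_force: [1.1, 0.1, -2.9]
gripper_width: 0.0517
```

```bash
python3 - <<'E'
from h import *
tgt((L2W([-.042,.02,.26]),PHI0+np.pi))
E
```

```text
t 28.35 pos [0.462  0.4333 0.0939] L [0.0121 0.6658 0.0939] phi 0.920 down [-0.019  0.002 -1.   ] F [ 1.1  0.1 -2.9] w 0.0517 q6 -0.36
shift [-0.1669 -0.3663 -0.5344] turn -0.689
```

Call:
jog_arm(increments=[[[-0.05,0,0,0,0.3],[-0.1,0,0,0,0.3],[-0.15,-0.01,-0.015,0,0.3],[-0.165,-0.04,-0.058,-0.12,0.3],[-0.165,-0.07,-0.102,-0.24,0.3],[-0.165,-0.1,-0.146,-0.36,0.3],[-0.165,-0.13,-0.19,-0.48,0.3],[-0.165,-0.16,-0.234,-0.6,0.3],[-0.165,-0.19,-0.277,-0.689,0.3],[-0.165,-0.22,-0.321,-0.689,0.3]]])

```text
time: 29.6
position: [0.4447, 0.0427, 0.2577]
eef_rot: [-0.504, 0.495, 0.516, 0.485]
wrist_force: [1.5, 0.3, -3.4]
gripper_width: 0.0519
```

```bash
python3 - <<'E'
from h import *
tgt((L2W([-.042,.02,.26]),PHI0+np.pi),(L2W([-.042,.02,.165]),PHI0+np.pi))
E
```

```text
t 29.60 pos [0.4447 0.0427 0.2577] L [-0.0203  0.2762  0.2577] phi 1.610 down [-0.022  0.002 -1.   ] F [ 1.5  0.3 -3.4] w 0.0519 q6 -1.78
shift [-0.0026  0.0219 -0.2562] turn 0.001
shift [ 0.0923  0.0199 -0.2565] turn 0.001
```

Call:
jog_arm(increments=[[[0,0.005,-0.055,0,0.3],[0,0.01,-0.11,0,0.3],[0,0.015,-0.165,0,0.3],[0,0.019,-0.215,0,0.3],[0,0.021,-0.25,0,0.3],[0.02,0.021,-0.256,0,0.3],[0.05,0.021,-0.256,0,0.3],[0.08,0.02,-0.256,0,0.3],[0.09,0.02,-0.256,0,0.3],[0.09,0.02,-0.256,0,0.3]]])

```text
time: 30.85
position: [0.4326, -0.2134, 0.1672]
eef_rot: [-0.503, 0.495, 0.516, 0.485]
wrist_force: [-0.4, 0.0, -2.2]
gripper_width: 0.0517
```

```bash
python3 - <<'E'
from h import *
tgt((L2W([-.042,.02,.0545]),PHI0+np.pi))
o,im,d=grab('wrist'); save(im,'w9.png')
E
```

```text
t 30.85 pos [ 0.4326 -0.2134  0.1672] L [-0.0423  0.0207  0.1672] phi 1.610 down [-0.023  0.003 -1.   ] F [-0.4  0.  -2.2] w 0.0517 q6 -2.30
shift [ 0.1126 -0.0029 -0.0012] turn 0.001
```

View pics/w9.png

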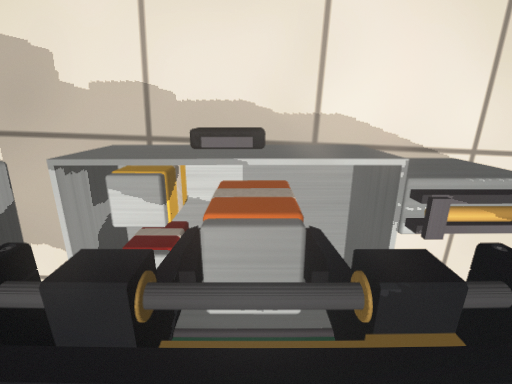

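Orange is held squarely and the slot ahead is clear. I'll lower and release.

Call:
jog_arm(increments=[[[0.04,-0.001,0,0,0.3],[0.08,-0.002,-0.001,0,0.3],[0.102,-0.003,-0.001,0,0.3],[0.111,-0.003,-0.001,0,0.3],[0.113,-0.003,-0.001,0,0.3],[0.113,-0.003,-0.001,0,0.3],[0.113,-0.003,-0.001,0,0.69],[0.113,-0.003,-0.001,0,0.69],[0.113,-0.003,-0.001,0,0.69],[0.07,-0.003,-0.001,0,0.69]]])

```text
time: 32.15
position: [0.4335, -0.2137, 0.0966]
eef_rot: [-0.502, 0.495, 0.518, 0.485]
wrist_force: [1.3, -0.4, 0.5]
gripper_width: 0.061
```

```bash
python3 - <<'E'
from h import *
tgt((L2W([-.042,.02,.33]),PHI0+np.pi))
E
```

```text
t 32.15 pos [ 0.4335 -0.2137  0.0966] L [-0.0414  0.0204  0.0966] phi 1.610 down [-0.026  0.006 -1.   ] F [ 1.3 -0.4  0.5] w 0.061 q6 -2.30
shift [-0.2333  0.0066  0.0012] turn 0.001
```

Call:
jog_arm(increments=[[[-0.05,0,0,0,0.69],[-0.11,0,0,0,0.3],[-0.17,0,-0.01,0,0],[-0.23,0.005,-0.02,0,0],[-0.245,0.005,-0.02,0,0],[-0.245,-0.05,-0.02,0,0],[-0.245,-0.11,-0.02,0,0],[-0.245,-0.16,-0.02,0,0],[-0.245,-0.2,-0.02,0,0],[-0.245,-0.2,-0.02,0,0]]])

```text
time: 33.4
position: [0.6422, -0.2268, 0.3338]
eef_rot: [-0.501, 0.495, 0.519, 0.484]
wrist_force: [-0.5, -0.3, 0.6]
gripper_width: 0.0006
```

```bash
python3 - <<'E'
from h import *
tgt((L2W([.165,0,.24]),PHI0+np.pi))
tins('top5.png')
o,im,d=grab('side'); save(im,'s5.png')
E
```

```text
t 33.40 pos [ 0.6422 -0.2268  0.3338] L [ 0.1666 -0.0008  0.3338] phi 1.612 down [-0.028  0.007 -1.   ] F [-0.5 -0.3  0.6] w 0.0006 q6 -2.12
shift [ 0.0938 -0.0011 -0.    ] turn 0.002
```

View pics/top5.png

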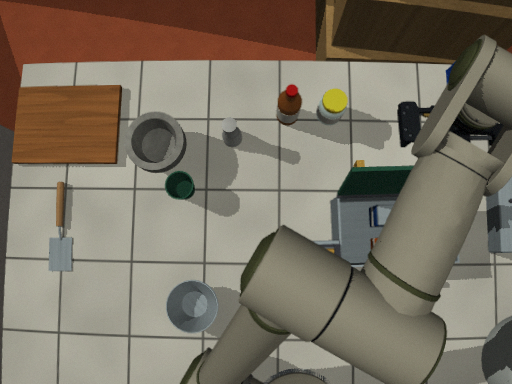

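View pics/s5.png

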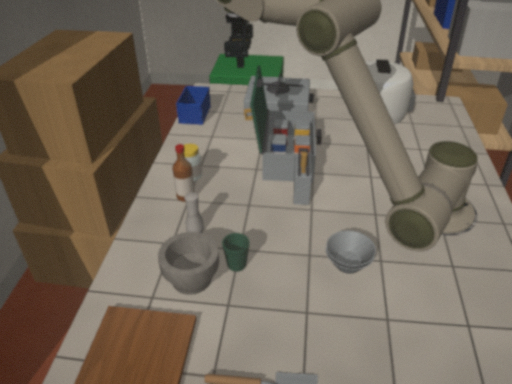

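The ledge is clear of tins: all four are in the locker, and the gripper is behind the lid. Now I'll work out a closing arc for the lid.

```bash
python3 - <<'E'
from h import *
F=PHI0+np.pi
tgt(*[(L2W([x,0,z]),F) for x,z in [(.165,.258),(.12,.258),(.079,.2555),(.036,.244),(-.002,.2206),(-.032,.187)]])
E
```

```text
t 33.50 pos [ 0.6402 -0.2272  0.336 ] L [ 0.1646 -0.0011  0.336 ] phi 1.610 down [-0.027  0.006 -1.   ] F [ 0.5  0.2 -0. ] w 0.0001 q6 -2.13
shift [ 0.0779 -0.0025  0.0005] turn 0.001
shift [0.0791 0.0425 0.0006] turn 0.001
shift [0.0827 0.0834 0.0006] turn 0.001
shift [0.0953 0.1261 0.0005] turn 0.001
shift [0.1197 0.1634 0.0004] turn 0.001
shift [0.1541 0.1925 0.0002] turn 0.001
```

Call:
jog_arm(increments=[[[0.04,-0.002,0.001,0,0],[0.075,-0.002,0.001,0,0],[0.078,0.01,0.001,0,0],[0.079,0.025,0.001,0,0],[0.079,0.042,0.001,0,0],[0.081,0.063,0.001,0,0],[0.083,0.083,0.001,0,0],[0.088,0.105,0.001,0,0],[0.095,0.126,0.001,0,0],[0.095,0.126,0.001,0,0]]])

```text
time: 34.75
position: [0.51, -0.2306, 0.2455]
eef_rot: [-0.501, 0.495, 0.517, 0.485]
wrist_force: [-0.6, -0.4, -0.3]
gripper_width: 0.0003
```

```bash
python3 - <<'E'
from h import *
F=PHI0+np.pi
tgt(*[(L2W([x,0,z]),F) for x,z in [(-.002,.2206),(-.032,.187),(-.045,.16),(-.055,.138)]])
o,im,d=grab('side'); save(im[50:250,150:400].repeat(2,0).repeat(2,1),'s6.png')
E
```

```text
t 34.75 pos [ 0.51   -0.2306  0.2455] L [0.0344 0.0005 0.2455] phi 1.609 down [-0.026  0.005 -1.   ] F [-0.6 -0.4 -0.3] w 0.0003 q6 -2.24
shift [ 0.0258  0.0357 -0.0007] turn -0.001
shift [ 0.0602  0.0648 -0.001 ] turn -0.001
shift [ 0.0875  0.0771 -0.0011] turn -0.001
shift [ 0.1097  0.0865 -0.0013] turn -0.001
```

View pics/s6.png

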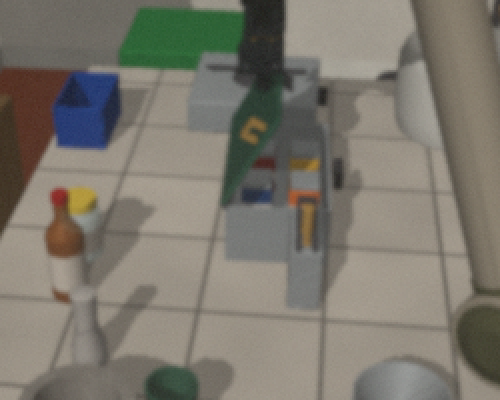

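The lid is following the fingers, now tilted past upright towards the robot, with the keeper on its outer face. I'll continue the arc.

Call:
jog_arm(increments=[[[0.012,0.018,-0.001,0,0],[0.026,0.036,-0.001,0,0],[0.043,0.051,-0.001,0,0],[0.06,0.065,-0.001,0,0],[0.074,0.072,-0.001,0,0],[0.088,0.079,-0.001,0,0],[0.1,0.088,-0.001,0,0],[0.108,0.095,-0.001,0,0],[0.108,0.1,-0.001,0,0],[0.108,0.1,-0.001,0,0]]])

```text
time: 36.05
position: [0.4084, -0.2352, 0.1405]
eef_rot: [-0.502, 0.495, 0.517, 0.485]
wrist_force: [0.3, -1.0, 0.6]
gripper_width: 0.0004
```

```bash
python3 - <<'E'
from h import *
F=PHI0+np.pi
tgt(*[(L2W([x,0,z]),F) for x,z in [(-.077,.13),(-.079,.117),(-.079,.113)]])
o,im,d=grab('side'); save(im[50:250,150:400].repeat(2,0).repeat(2,1),'s7.png')
E
```

```text
t 36.05 pos [ 0.4084 -0.2352  0.1405] L [-6.740e-02 -1.000e-04  1.405e-01] phi 1.609 down [-0.025  0.005 -1.   ] F [ 0.3 -1.   0.6] w 0.0004 q6 -2.37
shift [0.0108 0.0094 0.0001] turn -0.001
shift [ 0.0238  0.011  -0.    ] turn -0.001
shift [ 0.0278  0.0109 -0.    ] turn -0.001
```

View pics/s7.png

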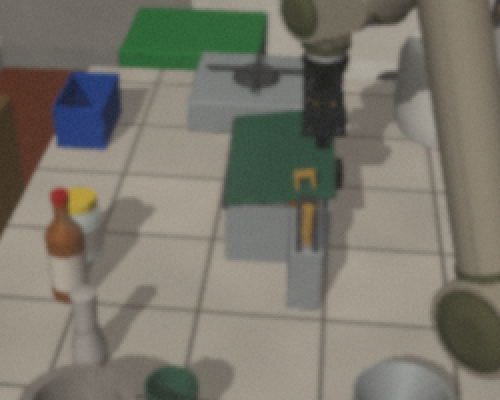

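The lid is nearly shut, with the keeper at (305,180) in line with the bolt. I'll press down gently.

Call:
jog_arm(increments=[[[0.005,0.006,0,0,0],[0.01,0.011,0,0,0],[0.013,0.011,0,0,0],[0.016,0.011,0,0,0],[0.018,0.011,0,0,0],[0.02,0.011,0,0,0],[0.022,0.011,0,0,0],[0.0245,0.011,0,0,0],[0.0255,0.011,0,0,0],[0.0255,0.011,0,0,0]]])

```text
time: 37.35
position: [0.3966, -0.2354, 0.1163]
eef_rot: [-0.502, 0.495, 0.517, 0.485]
wrist_force: [-4.3, 3.0, 16.9]
gripper_width: 0.0002
```

```bash
python3 - <<'E'
from h import *
tgt()
E
```

```text
t 37.35 pos [ 0.3966 -0.2354  0.1163] L [-7.920e-02  1.000e-04  1.163e-01] phi 1.609 down [-0.025  0.004 -1.   ] F [-4.3  3.  16.9] w 0.0002 q6 -2.39
```

17 N at z=0.116 is consistent with the lid fully shut. I'll lift off, go above the knob and look.

Call:
jog_arm(increments=[[[-0.04,0,0,0,0],[-0.1,0,0,0,0],[-0.13,-0.01,0.05,0,0.5],[-0.13,-0.02,0.1,0,1],[-0.13,-0.03,0.15,0,1],[-0.13,-0.032,0.2,0,1],[-0.13,-0.032,0.23,0,1],[-0.13,-0.032,0.23,0,1],[-0.13,-0.032,0.23,0,1],[-0.13,-0.032,0.23,0,1]]])

```text
time: 38.6
position: [0.4231, -0.0059, 0.2465]
eef_rot: [-0.502, 0.496, 0.517, 0.485]
wrist_force: [-0.5, -0.8, -0.1]
gripper_width: 0.0782
```

```bash
python3 - <<'E'
from h import *
o,im,d=grab('wrist'); save(im,'w10.png'); cm=cam('wrist',o)
t,im,d=grab('top'); save(im,'top6.png'); c2=cam('top'); P=cloud(c2,d)
hsv=cv2.cvtColor(im,cv2.COLOR_RGB2HSV); g=cv2.inRange(hsv,(50,80,20),(95,255,255))>0; g[:190]=0;g[270:]=0;g[:,:335]=0
G=P[g]; G=G[np.isfinite(G).all(1)]; L=np.array([W2L(q) for q in G]); k=(np.abs(L[:,1])<.13)
A=np.c_[L[k][:,0],np.ones(k.sum())]; print('lid slope',np.linalg.lstsq(A,L[k][:,2],rcond=None)[0], 'n',k.sum(), 'front z',np.median(L[k&(L[:,0]<-.06)][:,2]))
tgt((L2W([-.0445,.232,.147]),PHI0+np.pi),(L2W([-.0445,.177,.147]),PHI0+np.pi))
E
```

```text
lid slope [-0.00181535  0.11515213] n 6416 front z 0.11526924879931488
t 38.70 pos [ 0.4231 -0.0057  0.2465] L [-0.0438  0.2287  0.2465] phi 1.608 down [-0.026  0.004 -1.   ] F [ 0.5 -0.1  0.3] w 0.0868 q6 -1.90
shift [ 0.0995 -0.0018  0.0028] turn -0.002
shift [ 0.0993 -0.0019 -0.0522] turn -0.002
```

View pics/w10.png

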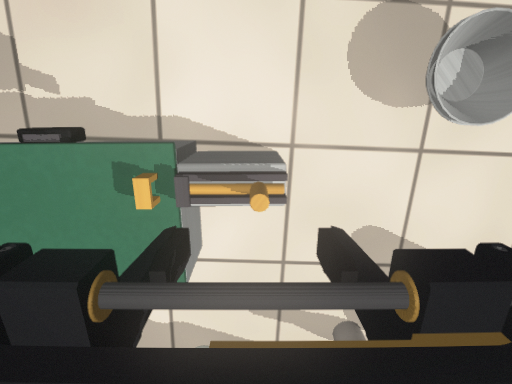

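View pics/top6.png

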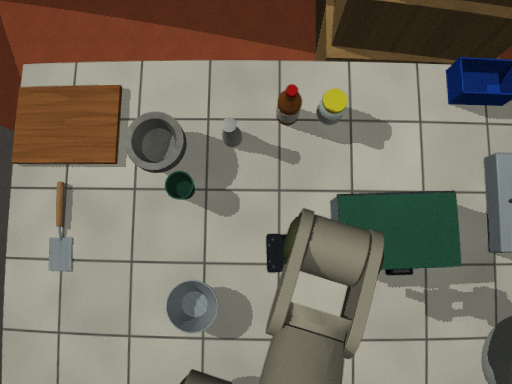

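The lid is flat (slope about 0.002 rad, z 0.115) with the knob between the jaws at (260,200). I'll grip the knob and slide it.

Call:
jog_arm(increments=[[[0.05,-0.001,0.003,0,1],[0.098,-0.002,0.003,0,1],[0.098,-0.002,0.003,0,0.5],[0.098,-0.002,0.003,0,0.1],[0.098,-0.002,0.003,0,0.1],[0.098,-0.002,0.003,0,0.1],[0.098,-0.002,-0.01,0,0.1],[0.098,-0.002,-0.024,0,0.1],[0.098,-0.002,-0.036,0,0.1],[0.098,-0.002,-0.045,0,0.1]]])

```text
time: 39.95
position: [0.4244, -0.0512, 0.1484]
eef_rot: [-0.502, 0.496, 0.516, 0.486]
wrist_force: [0.1, 3.4, 5.1]
gripper_width: 0.017
```

```bash
python3 - <<'E'
from h import *
tgt((L2W([-.0445,.180,.147]),PHI0+np.pi))
E
```

```text
t 39.95 pos [ 0.4244 -0.0512  0.1484] L [-0.0443  0.1831  0.1484] phi 1.607 down [-0.025  0.004 -1.   ] F [0.1 3.4 5.1] w 0.017 q6 -2.00
shift [ 0.0014  0.0002 -0.0031] turn -0.002
```

Call:
jog_arm(increments=[[[0,0,-0.001,0,0.1],[0,0,-0.002,0,0.1],[0,0,-0.003,0,0.1],[0,0,-0.003,0,0.1],[0,0,-0.004,0,0.1],[0,0,-0.004,0,0.1],[0,0,-0.004,0,0.1],[0,0,-0.004,0,0.1],[0,0,-0.004,0,0.1],[0,0,-0.004,0,0.1]]])

```text
time: 41.2
position: [0.4245, -0.0542, 0.1485]
eef_rot: [-0.501, 0.495, 0.517, 0.486]
wrist_force: [0.4, 8.1, 6.9]
gripper_width: 0.0174
```

```bash
python3 - <<'E'
from h import *
tgt()
E
```

```text
t 41.20 pos [ 0.4245 -0.0542  0.1485] L [-0.0443  0.1801  0.1485] phi 1.607 down [-0.025  0.006 -1.   ] F [0.4 8.1 6.9] w 0.0174 q6 -2.01
```

Call:
jog_arm(increments=[[[0,0,-0.001,0,0.1],[0,0,-0.001,0,0.1],[0,0,-0.002,0,0.1],[0,0,-0.002,0,0.1],[0,0,-0.002,0,0.1],[0,0,-0.002,0,0.1],[0,0,-0.002,0,0.1],[0,0,-0.002,0,0.1],[0,0,-0.002,0,0.1],[0,0,-0.002,0,0.1]]])

```text
time: 42.45
position: [0.4245, -0.0543, 0.1484]
eef_rot: [-0.5, 0.494, 0.518, 0.487]
wrist_force: [1.6, 13.9, 6.8]
gripper_width: 0.0171
```

```bash
python3 - <<'E'
from h import *
tgt()
E
```

```text
t 42.45 pos [ 0.4245 -0.0543  0.1484] L [-0.0443  0.18    0.1484] phi 1.607 down [-0.025  0.01  -1.   ] F [ 1.6 13.9  6.8] w 0.0171 q6 -2.01
```

It's at the stop: 14 N with no movement. I'll release and clear away.

Call:
jog_arm(increments=[[[0,0,-0.001,0,0.5],[0,0,-0.001,0,1],[0,0,-0.001,0,1],[0,0,-0.001,0,1],[-0.05,0,0,0,1],[-0.11,0,0,0,1],[-0.13,0.02,0.05,0,1],[-0.13,0.05,0.11,0,1],[-0.13,0.08,0.17,0,1],[-0.13,0.1,0.22,0,1]]])

```text
time: 43.7
position: [0.3188, 0.1613, 0.2834]
eef_rot: [-0.5, 0.494, 0.517, 0.488]
wrist_force: [-0.2, -0.0, -0.6]
gripper_width: 0.0887
```

```bash
python3 - <<'E'
from h import *
tins('top7.png'); tgt()
t=np.load('/tmp/top.npz'); im,d=t['im'],t['d']; c2=cam('top'); P=cloud(c2,d)
hsv=cv2.cvtColor(im,cv2.COLOR_RGB2HSV); g=cv2.inRange(hsv,(50,80,20),(95,255,255))>0; g[:190]=0;g[270:]=0;g[:,:335]=0
G=P[g]; G=G[np.isfinite(G).all(1)]; L=np.array([W2L(q) for q in G])
print('lid slope',np.polyfit(L[:,0],L[:,2],1))
cv2.imwrite('pics/c7.png',cv2.resize(cv2.cvtColor(im[180:280,270:470],cv2.COLOR_RGB2BGR),None,fx=3.5,fy=3.5,interpolation=cv2.INTER_CUBIC))
o,im,d=grab('side'); save(im,'s8.png')
E
```

```text
knob lf [-0.0438  0.1789  0.1709]
t 43.75 pos [0.315  0.1667 0.2837] L [-0.1451  0.4051  0.2837] phi 1.614 down [-0.025  0.012 -1.   ] F [-3.3  1.3 -0.5] w 0.0881 q6 -1.48
lid slope [-0.00113616  0.11515276]
```

View pics/c7.png

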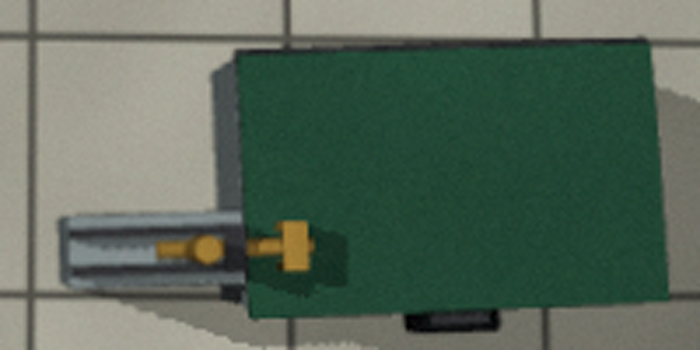

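View pics/s8.png

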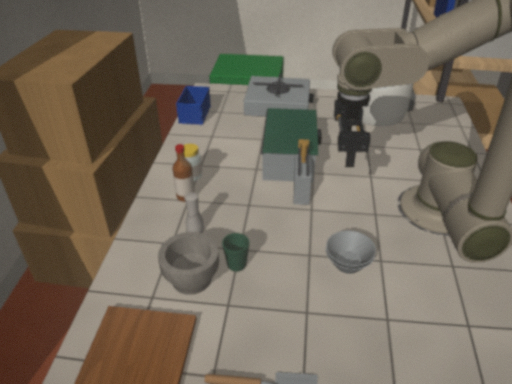

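The bolt passes through the keeper with its tip beyond it at (312,245), the lid is flat, and everything else is in place. I'll let the arm come to rest and hand in.

Call:
jog_arm(increments=[[[0,0,0,0,1],[0,0,0,0,1],[0,0,0,0,1],[0,0,0,0,1],[0,0,0,0,1],[0,0,0,0,1],[0,0,0,0,1],[0,0,0,0,1],[0,0,0,0,1],[0,0,0,0,1]]])

```text
time: 45.05
position: [0.317, 0.164, 0.2836]
eef_rot: [-0.502, 0.492, 0.52, 0.485]
wrist_force: [0.3, -0.7, -0.2]
gripper_width: 0.0883
```

```bash
python3 - <<'E'
from h import *
print(robot.finish_job())
E
```

```text
the job is handed in; nothing more can be done
None
```

The locker is closed up for the night and the job was handed in at about 45 s. I drew the bolt back, stood all four tins upright in the locker, swung the lid over and pressed it shut, then slid the bolt home through the keeper.

**Last checks**
- **Lid:** it reads flat, with a slope of about 0.001 rad and its top at 115 mm.
- **Bolt:** the knob reads y 179 mm in the locker frame (180 mm is fully home). It was against its stop at 14 N, and the tip shows beyond the keeper.
- **Ledge:** it is clear of tins, and the cup, mortar, pestle, bowls, bottle and jar look to be where they were.
- **Arm:** it is clear of everything.

**What disagreed or went less than cleanly**
- The top and wrist cameras differed by 2–4 mm in y, so I used the mean.
- Drawing the bolt back overran its stop slightly, to about 49 N at the wrist. That is under the 120 N wrist limit. It was the fingers gripping the knob, not the arm or the gripper's body (limit 40 N), that pressed there.
- The bolt then crept back about 3 mm as I let go, still well under the 14 mm that would block the lid.

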